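Shut off the air and fetch the sleeve from the blow-off cabinet

TASK

Shut off the blow-off air: press the red selector knob down and, keeping it down, turn it clockwise from the green mark all the way to the red mark, then let it spring back up; do not force it round while it is up. Then reach through the round port in the cabinet's sloping roof, lift the steel sleeve off its pedestal and out through the port, and stand it upright in the empty bay of the blue tray, setting it right down before you let go. Leave the other sleeve, the oil can and the steel bar where they are.

Things in the scene. Friction and masses are not known exactly. Their poses are not given: they have to be found in the camera images.
- cabinet: green bench cabinet with clear sides and back, footprint 240 x 240 mm, fixed; origin under its centre, z up. Its 6 mm roof slopes 15 degrees: upper surface 143 mm above the bench at the low edge (its -x side, towards the robot), 207 mm at the +x edge. Inside, in the middle, stands the pedestal, a post with a flat black disc 72 mm across, its top 70 mm above the bench
- port (a point): centre of the round port in the roof, on its upper surface, 175 mm above the bench, straight above the pedestal. Port 140 mm across, with a black rim. Axes are the cabinet's (z vertical, not normal to the roof)
- sleeve_mid (a point): centre, half-way up, of the bright steel flanged sleeve standing on the pedestal in the cabinet: 100 mm tall, its foot a flange 58 mm across and 20 mm thick, above it a round neck 36 mm across, dark bore in the top; z up along its axis. Loose, 0.35 to 0.7 kg, grasped by the neck. Its top starts 5 mm below the port's centre
- control: grey box 130 x 130 x 55 mm, fixed to the bench, with a yellow disc, a green mark (air on), a red mark (air off) and the red selector knob on top; origin under its centre
- selector_grip (a point): point on the axis of the red knob at the height to grip, 14 mm below the top of its bar, 28 mm above its round skirt (68 mm across); starts 109 mm above the bench. The bar is 64 mm long along this point's x, 18 mm wide along y, 42 mm tall; its white stripe points along -x. The axes turn with the knob
- selector (a joint): turn of the knob, rad: 0 at the green mark (start), 1.2 at the red mark (end stop), growing clockwise as seen from above. Locked at 0 unless the knob is held down at least 11 mm; it must stay down all the way and springs up again only within 0.07 rad of either end. Forcing it round while it is up fails
- plunger (a joint): how far the knob is pressed down, m: 0 up, 0.014 fully down. The spring pushes up with 8 N at the top and 14 N at the bottom
- tray: blue two-bay tray, 130 mm (x) by 205 mm (y), fixed to the bench; floor 5 mm thick, walls 18 mm high over the bench and 5 mm thick, one wall across the middle between the bays. Origin under its centre. The bay on its +y side holds a sleeve, the bay on its -y side is empty
- empty_bay (a point): centre of the floor of the tray's empty bay, 5 mm above the bench; bay about 95 mm along the tray's y by 120 mm along x; axes as the tray's. It lies 50 mm from the tray's centre
- twin_mid (a point): centre, half-way up, of the other sleeve, of the same shape, standing in the other bay of the tray; leave it alone
- oil_can: green bottle-shaped oil can with a red cap, 60 mm across and 110 mm tall, standing on the bench behind the work; origin under its centre; leave it alone
- blank_bar: loose steel bar, 120 x 40 x 30 mm, lying on the bench behind the work; origin under its centre; leave it alone
Not all that is in view belongs to the job. Leave any pink look-alike of the control alone.

How it is judged:
By the outcome, as a careful person would: the job done as asked, in the order asked, and still so for the second after the job is handed in, with the robot touching nothing.
It also fails if it takes over 61 s, if anything falls off the work surface, if the arm or the gripper's body presses on something with over 40 N, if the wrist force passes 120 N, or if a joint passes its speed limit or range.

ROBOT

A 7-joint arm with a two-finger parallel gripper is mounted at the origin on the work surface. World frame = base frame: x ahead of the robot, y to its left, z up, the work surface at z = 0. Lengths are in m, angles in rad, forces in N, time in s.
With the tool pointing down it reaches from about 0.4 to 0.85 m from the base axis. Payload 10.4 kg.
Tool frame: the origin (TCP) lies at the very end of the fingers, on their centre line; the grasp point (between the pads) lies 19 mm behind it; z points along the fingers, y is the direction in which the jaws open and shut (so a half turn about z gives the same grasp; the last joint's range is limited). The gripper opens to 87 mm and grips with 3 to 60 N. Pads are 19 mm wide; open, the fingers measure 117 mm over their backs; the gripper's body (75 mm by 190 mm) begins 51 mm behind the grasp point.
Start: joints at [-1.297, 0.332, -0.065, 1.46, 0.022, 1.35, -0.088], TCP at [0.183, 0.598, 0.223] pointing down, gripper open.
Joint ranges: [-2.6, 2.6], [-0.5, 2.12], [-1.47, 1.34], [0.16, 2.42], [-1.27, 4.41], [0.06, 2.06], [-2.6, 2.6]. Speed limits (rad/s): [2.22, 2.22, 2.79, 2.79, 3.14, 3.14, 3.14].

INTERFACE

Orientations are given as a unit quaternion [x, y, z, w].
In Python, from bench import r gives the robot as it stands.
- The arm moves only by the shell command python3 -m crank 'ROWS' [FORCE]. ROWS is JSON, a list of rows, each a list of 3 entries, a list of its own where there are three numbers: the opening, from -1 (shut) to 1 (fully open), so that 0 is half open, then the shift along the tool's x, y, z in mm, then the turn about the tool's z in degrees. A call has 1 to 12 rows; each row is the pose to reach, as a shift and turn from the pose commanded when the call began, along the tool's axes at that moment; what a row does not reach only later rows make up. A row lasts 1/12 s, in which the tool goes at most 41.7 mm and 7.16 degrees, less where a joint would pass 70% of its speed; a pose out of reach is approached as far as the arm can. A call with a gripper value outside its range is refused whole. The fingers move at their own pace and stop on an object; FORCE is the grip in N (left out, the last holds). Time passes only in rows, so rows that repeat a pose let the fingers close. It gives the time, the measured TCP pose, the force and the opening at its end, in the units of the state.
- r.read_state(): the state, without advancing time (a new reading comes with each control period).
- r.camera(name): name is "scene" or "top" or "wrist"; returns a dict with "pixels" (480x640x3 uint8, red, green, blue), "fov_y" (degrees; the focal length in pixels is half the picture's height over the tangent of half this angle, whatever the lens; pixels are square), "cx", "cy" (the principal point, pixels), "dist" ([k1, k2, p1, p2, k3] as OpenCV has them; the pictures are not rectified), "cam_to_world" (4x4, takes a point from camera to world coordinates). Camera axes: x right, y down, z forward; pixel columns grow to the right and rows downward; lengths in m; the calibration is good to about 2 mm. A picture is of the moment at which its call begins. There is no depth.
- r.close_job(): hands the job in, once; it reports no verdict.
The state is a dict: "time": time; "joint_positions": joint angles; "joint_vel": joint speeds; "joint_torque": joint torques, N m; "ee_pos": TCP position; "eef_rot": TCP orientation; "ft_force": force on the tool from outside, world axes, zero at the start; "torque": the same for the moment, N m; "width": finger opening in m.
Only numpy, scipy, OpenCV 4.12 (cv2) and the standard library are available. Lean on these libraries where they do the work, as an engineer would, in place of code of your own. Each camera call takes 0.05 s, during which the arm holds its last target.

## Working session

There is one attempt and no reset: what is moved stays moved. The work goes in short steps, Python scripts to look and compute and a shell command to move; the robot and the scene stay as the last step left them, time stands still between calls to the robot, and variables do not carry over. Pictures are saved under pics/ and viewed, and the job is handed in when it is done.

```bash
ls; mkdir -p pics
python3 - <<'E'
from bench import r
import cv2,numpy as np
s=r.read_state()
for k,v in s.items(): print(k,np.round(v,4))
for n in ["scene","top","wrist"]:
    c=r.camera(n); cv2.imwrite(f"pics/{n}0.png",c["pixels"][:,:,::-1])
    print(n,c["fov_y"],c["cx"],c["cy"],c["dist"]);print(np.round(c["cam_to_world"],4))
E
```

```text
pics
time 0.0
joint_positions [-1.2966  0.3329 -0.0647  1.461   0.0216  1.3499 -0.0885]
joint_vel [ 0.0011 -0.0014  0.0008 -0.0008 -0.001   0.0004  0.0007]
joint_torque [ 7.00000e-04 -6.23264e+01  2.48000e-02 -3.89884e+01 -6.15000e-02
  4.00000e-02  1.00000e-04]
ee_pos [0.1827 0.5973 0.2218]
eef_rot [ 1.478e-01  9.890e-01 -7.000e-04 -1.000e-04]
ft_force [-0.1119  0.4072 -0.2865]
torque [-0.0092  0.0133  0.0145]
width 0.087
scene 47.89177746133131 324.42350634751404 229.07923956613328 [0.00597834 0.         0.         0.         0.        ]
[[ 0.7302  0.4748 -0.4913  1.2697]
 [ 0.6832 -0.5138  0.5189 -0.8419]
 [-0.006  -0.7145 -0.6996  1.137 ]
 [ 0.      0.      0.      1.    ]]
top 45.968445522659415 334.3603122205023 238.31409524929808 [-0.03422989  0.          0.          0.          0.        ]
[[-0.0096 -0.9977  0.0668  0.4718]
 [-0.9999  0.01    0.0048 -0.0766]
 [-0.0054 -0.0668 -0.9978  1.4799]
 [ 0.      0.      0.      1.    ]]
wrist 66.49124501215424 322.4905863717436 234.6191850384748 [-0.05530668  0.          0.          0.          0.        ]
[[ 0.2934  0.927   0.2336  0.1194]
 [ 0.956  -0.2842 -0.0729  0.6169]
 [-0.0011  0.2447 -0.9696  0.3838]
 [ 0.      0.      0.      1.    ]]
```

View pics/scene0.png

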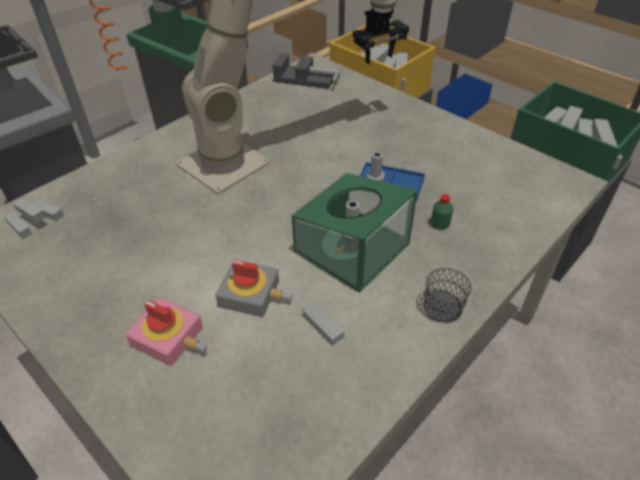

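View pics/top0.png

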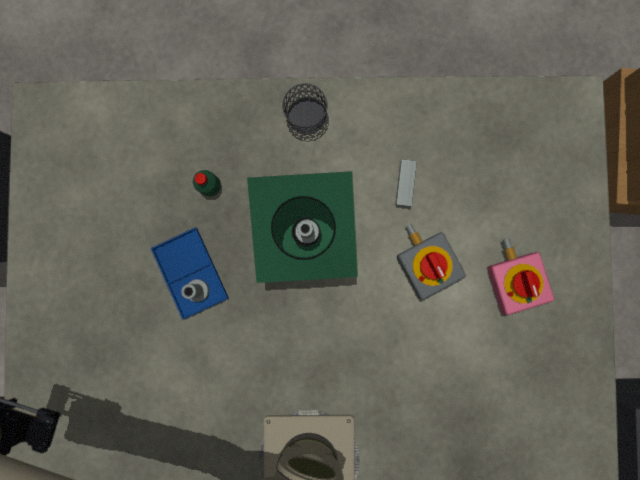

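View pics/wrist0.png

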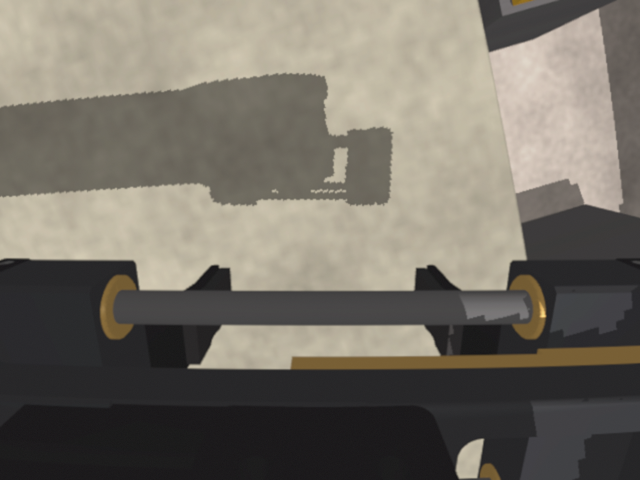

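Candidates for the knob are the grey box (top 433,267; scene 246,275) and the pink look-alike (top 525,285; scene 163,317). For the sleeve they are the one in the cabinet (top 307,231) and the twin (194,291). I choose the grey box's knob and the cabinet's sleeve. For the bay, I choose the one without a sleeve (top ~186,253). Next I check these in close crops.

Run:
```python
import cv2
t=cv2.imread("pics/top0.png"); s=cv2.imread("pics/scene0.png")
def c(im,x,y,w,h,k,n): cv2.imwrite(f"pics/{n}.png",cv2.resize(im[y:y+h,x:x+w],None,fx=k,fy=k,interpolation=cv2.INTER_CUBIC))
c(t,390,215,90,90,6,"t_knob"); c(s,200,245,100,75,8,"s_knob")
c(t,140,220,100,110,5,"t_tray"); c(t,240,165,125,125,4,"t_cab")
c(s,340,140,100,75,8,"s_tray"); c(s,285,165,140,125,5,"s_cab")
```

```text
(no output)
```

View pics/t_knob.png

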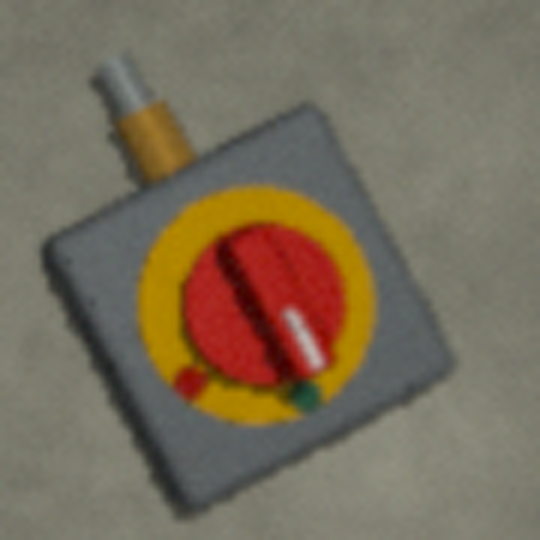

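View pics/s_knob.png

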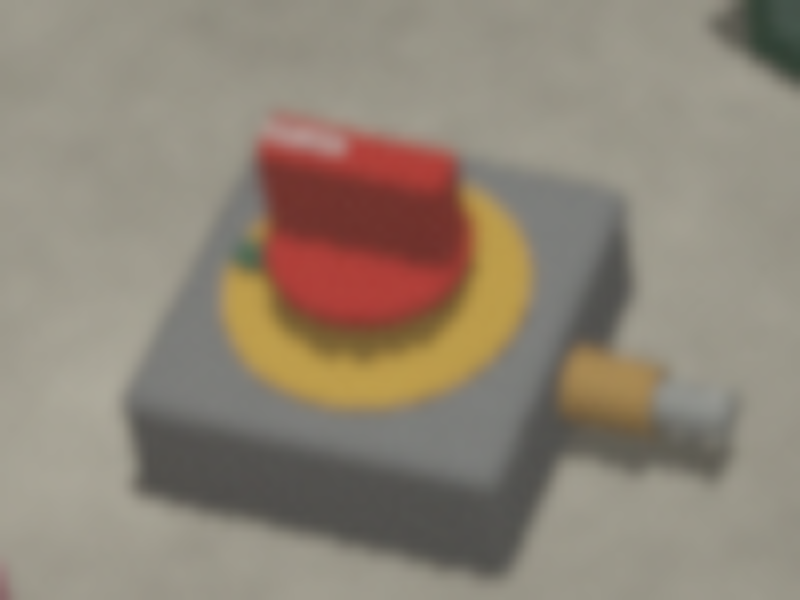

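View pics/t_tray.png

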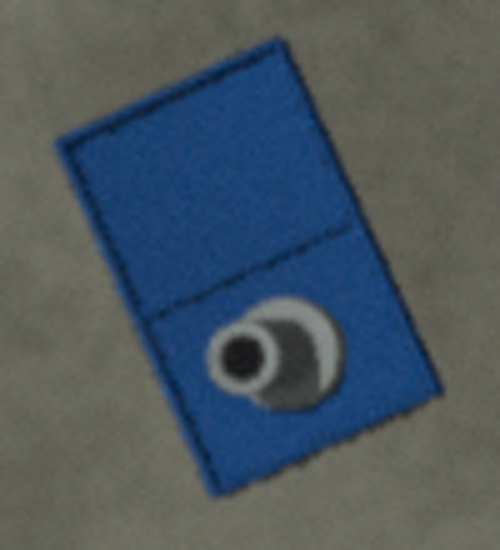

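View pics/t_cab.png

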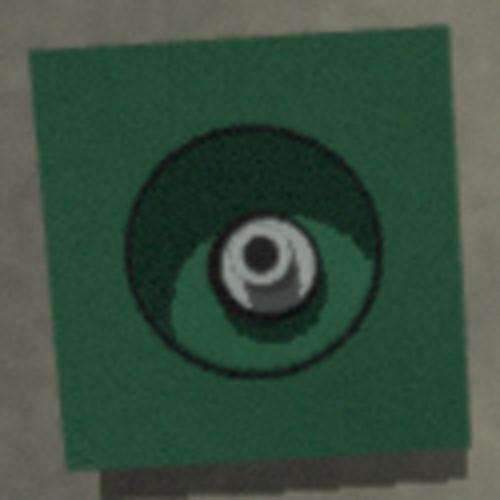

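View pics/s_tray.png

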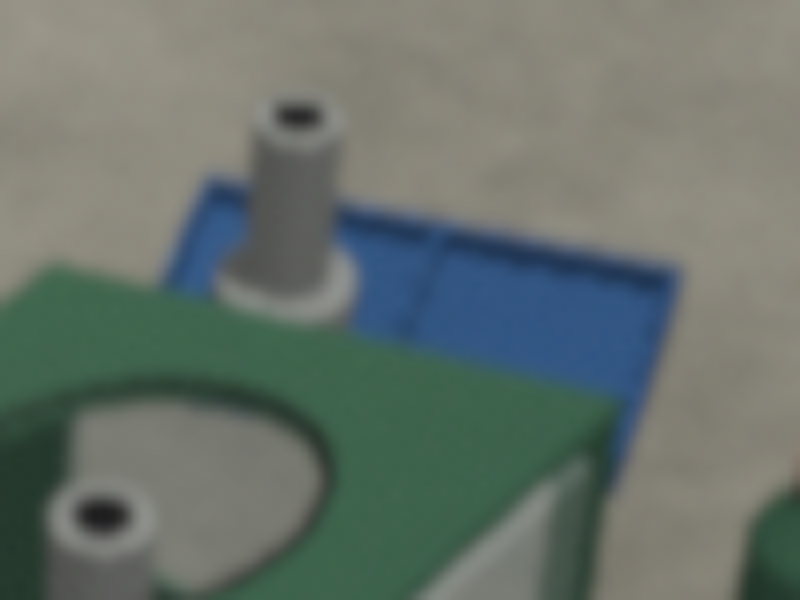

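View pics/s_cab.png

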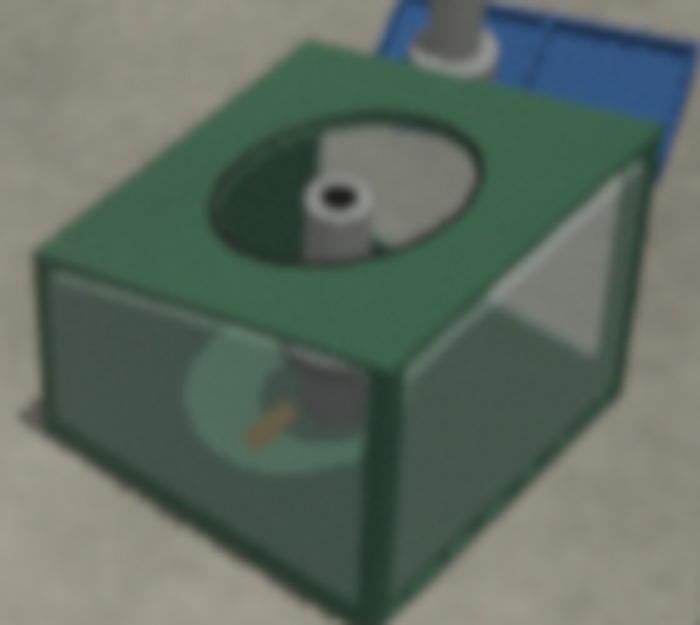

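```bash
cat > h.py <<'E'
import numpy as np,cv2
def cal(r,n):
    c=r.camera(n); f=240/np.tan(np.radians(c["fov_y"])/2)
    K=np.array([[f,0,c["cx"]],[0,f,c["cy"]],[0,0,1.]]); return K,np.array(c["dist"],float),np.array(c["cam_to_world"]),c["pixels"]
def ray(C,p):
    u=cv2.undistortPoints(np.array([[p]],float),C[0],C[1])[0,0]; d=C[2][:3,:3]@[u[0],u[1],1]; return C[2][:3,3],d/np.linalg.norm(d)
def atz(C,p,z):
    o,d=ray(C,p); return o+d*(z-o[2])/d[2]
def tri(L):
    A=np.zeros((3,3));b=np.zeros(3)
    for C,p in L:
        o,d=ray(C,p);M=np.eye(3)-np.outer(d,d);A+=M;b+=M@o
    X=np.linalg.solve(A,b); return X,[round(1000*np.linalg.norm(np.cross(X-ray(C,p)[0],ray(C,p)[1])),1) for C,p in L]
def proj(C,P):
    W=np.linalg.inv(C[2]); P=np.atleast_2d(P).astype(float)
    rv=cv2.Rodrigues(W[:3,:3])[0]; return cv2.projectPoints(P,rv,W[:3,3].copy(),C[0],C[1])[0][:,0]
def un(q,off,k): return [(q[0]+.5)/k-.5+off[0],(q[1]+.5)/k-.5+off[1]]
E
python3 - <<'E'
from bench import r
from h import *
import pickle
T=cal(r,"top");S=cal(r,"scene"); pickle.dump((T,S),open("cams.pkl","wb"))
tk=lambda *q:un(q,(390,215),6); sk=lambda *q:un(q,(200,245),8)
tt=lambda *q:un(q,(140,220),5); st=lambda *q:un(q,(340,140),8)
tc=lambda *q:un(q,(240,165),4); sc=lambda *q:un(q,(285,165),5)
D={}
for n,a,b in [("box1",tk(48,240),sk(625,190)),("box2",tk(315,105),sk(500,490)),("box3",tk(455,365),sk(130,405)),
 ("stripe_out",tk(314,368),sk(268,133)),("stripe_in",tk(290,312),sk(345,150)),("green",tk(306,398),sk(247,254)),
 ("sleeve",tc(262,255),sc(338,197)),("roof++",tc(30,50),sc(660,125)),("roof+-",tc(447,27),sc(395,375)),("roof--",tc(470,447),sc(40,255)),("roof-+",tc(67,470),sc(310,40)),
 ("tray1",tt(60,143),st(680,268)),("tray2",tt(213,495),st(210,180)),("twin",tt(242,357),st(297,115))]:
    print(n,*[np.round(v,4) for v in tri([(T,a),(S,b)])])
print("tray corners top z.018",[np.round(atz(T,tt(*q),.018)[:2],4) for q in [(60,143),(283,40),(443,392),(213,495)]])
print("box top",[np.round(atz(T,tk(*q),.055)[:2],4) for q in [(48,240),(315,105),(455,365),(185,515)]])
print("red/green/disc",[np.round(atz(T,tk(*q),.056)[:2],4) for q in [(190,384),(306,398),(258,305)]])
print("skirt",np.round(atz(T,tk(265,305),.081),4))
E
```

```text
box1 [ 0.5226 -0.2309  0.055 ] [3. 3.]
box2 [ 0.5804 -0.3432  0.0508] [0.5 0.5]
box3 [ 0.4696 -0.4004  0.0514] [1.4 1.4]
stripe_out [ 0.4682 -0.3291  0.1217] [2.7 2.7]
stripe_in [ 0.4915 -0.3187  0.1229] [1.4 1.4]
green [ 0.4555 -0.337   0.0599] [2.9 2.9]
sleeve [ 0.582  -0.004   0.1718] [1.7 1.7]
roof++ [0.6963 0.1245 0.2083] [2.8 2.8]
roof+- [ 0.7093 -0.1113  0.2038] [0.8 0.8]
roof-- [ 0.471  -0.1231  0.1405] [0. 0.]
roof-+ [0.4587 0.1137 0.1436] [1.4 1.4]
tray1 [0.548  0.4044 0.02  ] [0.9 0.9]
tray2 [0.3649 0.3235 0.0163] [1.9 1.9]
twin [0.4376 0.2843 0.1081] [2.3 2.3]
tray corners top z.018 [array([0.5488, 0.4058]), array([0.6013, 0.2895]), array([0.4183, 0.2055]), array([0.3663, 0.3244])]
box top [array([ 0.5246, -0.2287]), array([ 0.5804, -0.3421]), array([ 0.4705, -0.3985]), array([ 0.4092, -0.284 ])]
red/green/disc [array([ 0.4637, -0.287 ]), array([ 0.4574, -0.3355]), array([ 0.4965, -0.3162])]
skirt [ 0.496  -0.3148  0.081 ]
```

Heights agree with the text: box 51–55 mm, sleeve top 172, roof 141–208, tray 16–20, and twin top 108. The estimates are:

| Item | Estimate |
|---|---|
| Knob | (0.496, -0.314), yaw ≈ 27° |
| Sleeve | (0.582, -0.003) |
| Empty bay | (0.529, 0.327) |

I'll move towards the knob and check with the wrist camera.

```bash
cat > go.py <<'E'
# usage: go.py x y z toolY_angle_deg [from x y z ang] -> shift in tool axes (mm) and turn (deg) from the present measured pose
import sys,numpy as np
from scipy.spatial.transform import Rotation as R
from bench import r
a=list(map(float,sys.argv[1:])); s=r.read_state()
Q=R.from_quat(s["eef_rot"]).as_matrix(); p=np.array(s["ee_pos"])
print("t",round(s["time"],2),"p",np.round(p,4),"yaw_y",round(np.degrees(np.arctan2(Q[1,1],Q[0,1])),2),"F",np.round(s["ft_force"],1),"w",round(s["width"],4),"j",np.round(s["joint_positions"],2))
if len(a)>=4:
    d=Q.T@(np.array(a[:3])-p)*1000
    t=(np.degrees(np.arctan2(Q[1,1],Q[0,1]))-a[3]+180)%360-180
    print("shift",np.round(d,1),"turn",round(t,2),"tilt z",np.round(Q[:,2],4))
E
python3 go.py .5 .25 .32 0
```

```text
t 0.25 p [0.1827 0.5975 0.2222] yaw_y 72.99 F [-0.4 -0.8 -0.5] w 0.0869 j [-1.3   0.33 -0.06  1.46  0.02  1.35 -0.09]
shift [-405.1 -239.6  -97.7] turn 72.99 tilt z [-2.e-04 -6.e-04 -1.e+00]
```

```bash
python3 -m crank '[[1,[0,0,-40],7],[1,[-35,-20,-60],14],[1,[-70,-41,-98],21],[1,[-105,-62,-98],28],[1,[-140,-83,-98],35],[1,[-175,-104,-98],42],[1,[-210,-125,-98],49],[1,[-250,-148,-98],56],[1,[-290,-172,-98],62],[1,[-330,-195,-98],68],[1,[-370,-218,-98],73],[1,[-405,-240,-98],73]]'; python3 go.py .45 -.29 .29 -63
```

```text
time: 1.25
ee_pos: [0.4819, 0.2693, 0.3207]
eef_rot: [0.709, 0.705, 0.0, -0.0]
ft_force: [1.2, 0.5, -0.2]
width: 0.0872
t 1.25 p [0.4819 0.2693 0.3207] yaw_y -0.33 F [ 1.2  0.5 -0.2] w 0.0872 j [-0.9   0.13  0.35  1.51 -0.04  1.51 -0.56]
shift [-559.5  -28.7   30.5] turn 62.67 tilt z [ 3.e-04  4.e-04 -1.e+00]
```

```bash
python3 -m crank '[[1,[-40,-4,0],6],[1,[-80,-8,0],12],[1,[-120,-12,0],18],[1,[-160,-16,0],24],[1,[-200,-20,0],30],[1,[-240,-24,0],36],[1,[-280,-28,0],42],[1,[-320,-32,0],48],[1,[-360,-36,0],54],[1,[-400,-40,0],58],[1,[-440,-45,0],63],[1,[-480,-48,10],63]]';  python3 -m crank '[[1,[-35,-55,0],0],[1,[-55,-80,40],0],[1,[-55,-85,60],0],[1,[-55,-85,60],0]]'; python3 go.py .4425 -.341 .25 -63
```

```text
time: 2.25
ee_pos: [0.4326, -0.2113, 0.312]
eef_rot: [0.973, 0.231, 0.002, 0.0]
ft_force: [1.2, 0.2, -1.0]
width: 0.0868
time: 2.58
ee_pos: [0.3389, -0.1556, 0.2437]
eef_rot: [0.972, 0.234, -0.005, -0.003]
ft_force: [-0.6, -0.0, -0.2]
width: 0.0873
t 2.58 p [ 0.3389 -0.1556  0.2437] yaw_y -62.89 F [-0.6 -0.  -0.2] w 0.0873 j [-0.48 -0.38  0.63  2.04  0.22  1.43 -1.02]
shift [  7.7 212.2  -7.9] turn 0.11 tilt z [-0.0108  0.0026 -0.9999]
```

Run:
```python
from bench import r
from h import *
import pickle
W=cal(r,"wrist"); pickle.dump(W,open("w1.pkl","wb")); cv2.imwrite("pics/w1.png",W[3][:,:,::-1])
print(proj(W,[[.496,-.3135,.123],[.496,-.3135,.081],[.4574,-.3355,.055]]))
```

```text
[[598.82008877 142.47227249]
 [565.21583094 141.76278132]
 [543.87974582 188.2170358 ]]
```

View pics/w1.png

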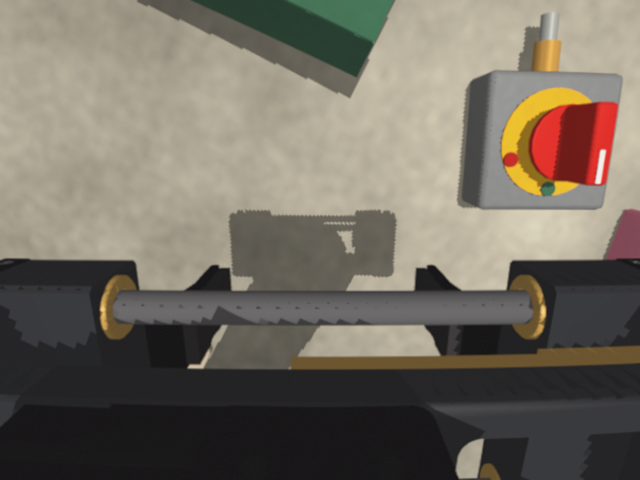

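The wrist view shows the grey box at about (545,140), with its bar's stripe near (600,165). The predicted bar centre (599,142) agrees. I gave the last sideways shift the wrong sign, so I correct it now.

```bash
python3 -m crank '[[1,[0,25,0],0],[1,[-2,55,0],0],[1,[-3,85,0],0],[1,[-4,115,0],0],[1,[-4,145,0],0],[1,[-4,165,0],0],[1,[-4,175,0],0],[1,[-4,180,0],0],[1,[-4,180,0],0],[1,[-4,180,0],0],[1,[-4,180,0],0]]'; python3 go.py .4425 -.341 .25 -63
python3 - <<'E'
from bench import r
from h import *
import pickle
W=cal(r,"wrist"); pickle.dump(W,open("w2.pkl","wb")); cv2.imwrite("pics/w2.png",W[3][:,:,::-1])
print(proj(W,[[.496,-.3135,.123],[.496,-.3135,.081],[.4574,-.3355,.055]]))
E
```

```text
time: 3.55
ee_pos: [0.4235, -0.32, 0.2509]
eef_rot: [0.972, 0.234, 0.0, -0.0]
ft_force: [-0.8, 0.0, -0.1]
width: 0.087
t 3.55 p [ 0.4235 -0.32    0.2509] yaw_y -62.97 F [-0.8  0.  -0.1] w 0.087 j [-0.42  0.15  1.09  1.71 -0.14  1.36 -0.4 ]
shift [ 7.4 27.4  0.9] turn 0.03 tilt z [ 8.e-04  5.e-04 -1.e+00]
[[357.62909294 141.58510301]
 [353.16642401 141.81130196]
 [352.29340671 188.49301826]]
```

View pics/w2.png

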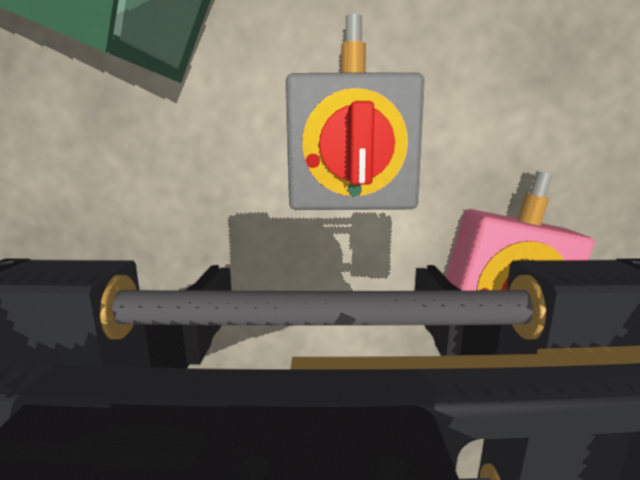

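Run:
```python
import cv2
t=cv2.imread("pics/w2.png")
cv2.imwrite("pics/w2c.png",cv2.resize(t[65:215,280:430],None,fx=4,fy=4,interpolation=cv2.INTER_CUBIC))
```

```text
(no output)
```

View pics/w2c.png

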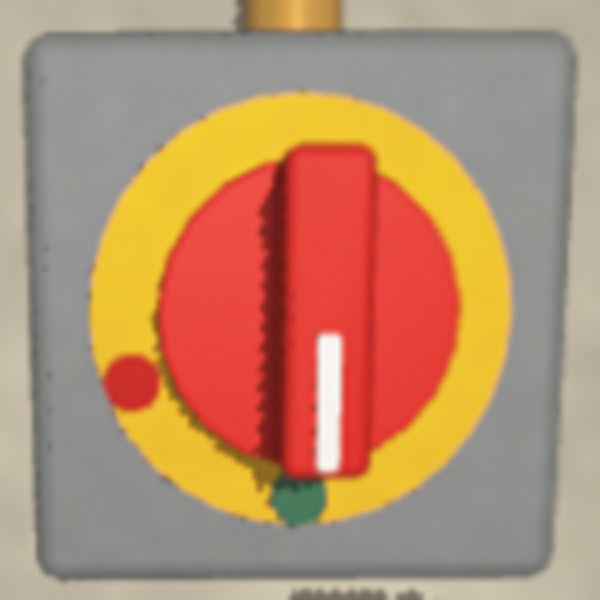

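Run:
```python
from h import *
import pickle
W=pickle.load(open("w2.pkl","rb"))
u=lambda *q:un(q,(280,65),4)
b=[atz(W,u(*q),.123)[:2] for q in [(331,145),(327,477),(329,311)]]
print(np.round(b,4),np.degrees(np.arctan2(*(b[0]-b[1])[::-1])),np.linalg.norm(b[0]-b[1]))
print("stripe",[np.round(atz(W,u(*q),.123)[:2],4) for q in[(330,335),(328,472)]])
print("skirt",np.round(atz(W,u(310,310),.081),4),"disc",np.round(atz(W,u(301,307),.056),4))
c=[atz(W,u(*q),.055)[:2] for q in [(27,35),(575,35),(552,575),(42,575)]]
print("box",np.round(c,4),np.round(np.mean(c,0),4)); 
for i,j in((3,0),(2,1)): print(np.degrees(np.arctan2(*(c[j]-c[i])[::-1])))
T,S=pickle.load(open("cams.pkl","rb"))
from h import *
print(tri([(T,un((314,368),(390,215),6)),(S,un((268,133),(200,245),8)),(W,u(328,472))]))
```

```text
[[ 0.5241 -0.3026]
 [ 0.4686 -0.3315]
 [ 0.497  -0.3167]] 27.58567307550133 0.06256053833139154
stripe [array([ 0.4931, -0.319 ]), array([ 0.4696, -0.3312])]
skirt [ 0.4974 -0.3167  0.081 ] disc [ 0.4981 -0.3165  0.056 ]
box [[ 0.5236 -0.2319]
 [ 0.5812 -0.344 ]
 [ 0.4696 -0.4027]
 [ 0.4121 -0.2899]] [ 0.4966 -0.3171]
27.457452517682523
27.738956348295222
(array([ 0.46896529, -0.3299282 ,  0.12286321]), [np.float64(3.3), np.float64(2.4), np.float64(1.5)])
```

The fit gives the bar's centre at (0.497, -0.316), its top at 123 mm, its yaw at 27.5° and its length at 63 mm. All of this agrees with the text, so I go above the knob.

```bash
python3 -m crank '[[1,[0,0,0],0],[1,[0,0,0],0]]'; python3 go.py .497 -.3157 .16 -62.5
```

```text
time: 3.77
ee_pos: [0.4235, -0.3199, 0.2507]
eef_rot: [0.972, 0.234, 0.001, -0.0]
ft_force: [-0.1, 0.3, 0.6]
width: 0.0874
t 3.77 p [ 0.4235 -0.3199  0.2507] yaw_y -62.96 F [-0.1  0.3  0.6] w 0.0874 j [-0.42  0.15  1.09  1.71 -0.14  1.36 -0.4 ]
shift [67.2 29.7 90.8] turn -0.46 tilt z [ 0.0011  0.001  -1.    ]
```

```bash
python3 -m crank '[[0.2,[20,9,10],0],[0.2,[45,20,30],-0.5],[0.2,[60,27,60],-0.5],[0.2,[67,30,80],-0.5],[0.2,[67,30,91],-0.5],[0.2,[67,30,91],-0.5],[0.2,[67,30,91],-0.5]]'; python3 go.py .497 -.3157 .090 -62.5
```

```text
time: 4.35
ee_pos: [0.496, -0.3172, 0.1602]
eef_rot: [0.971, 0.237, -0.0, 0.0]
ft_force: [-0.1, -0.6, 0.6]
width: 0.054
t 4.35 p [ 0.496  -0.3172  0.1602] yaw_y -62.56 F [-0.1 -0.6  0.6] w 0.054 j [-0.28  0.43  0.99  1.68 -0.38  1.23 -0.3 ]
shift [ 1.6 -0.8 70.2] turn -0.06 tilt z [-1.e-04 -1.e-04 -1.e+00]
```

```bash
python3 -m crank '[[0.2,[1,-1,20],0],[0.2,[1,-1,40],0],[0.2,[1,-1,55],0],[0.2,[1,-1,65],0],[0.2,[1,-1,70],0],[0.2,[1,-1,70],0],[0.2,[1,-1,70],0]]'; python3 go.py .497 -.3157 .090 -62.5
python3 - <<'E'
from bench import r
from h import *
W=cal(r,"wrist"); cv2.imwrite("pics/w3.png",W[3][:,:,::-1])
W=cal(r,"scene"); cv2.imwrite("pics/s3.png",cv2.resize(W[3][200:340,180:340,::-1],None,fx=4,fy=4))
E
```

```text
time: 4.93
ee_pos: [0.4975, -0.3158, 0.0907]
eef_rot: [0.971, 0.238, 0.001, 0.0]
ft_force: [0.1, 0.0, 0.0]
width: 0.0521
t 4.93 p [ 0.4975 -0.3158  0.0907] yaw_y -62.52 F [0.1 0.  0. ] w 0.0521 j [-0.23  0.51  0.93  1.75 -0.45  1.11 -0.25]
shift [-0.4 -0.3  0.7] turn -0.02 tilt z [ 1.4e-03 -4.0e-04 -1.0e+00]
```

View pics/w3.png

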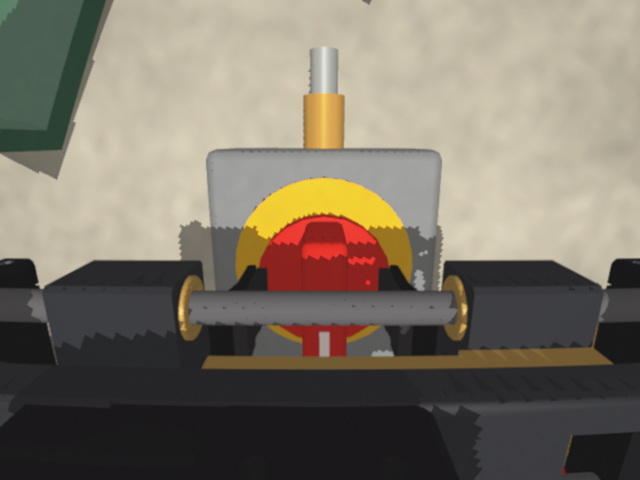

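View pics/s3.png

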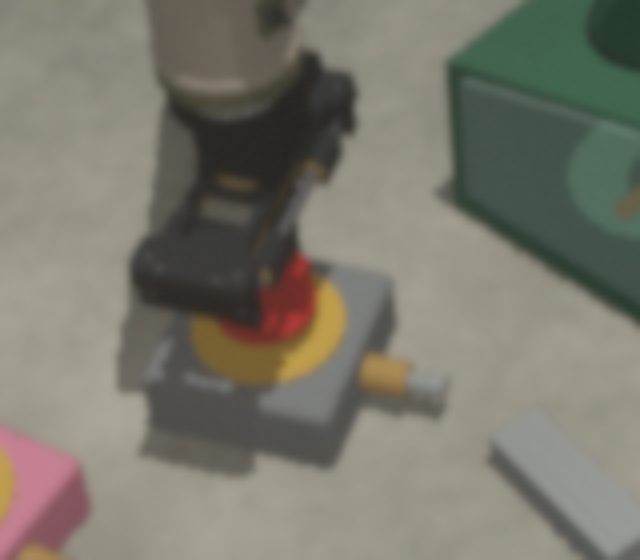

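The bar sits centred between the fingers: it is at column ~323 in the wrist view and the jaws are at ~250 and ~395. I close the jaws.

```bash
python3 -m crank '[[-0.3,[0,0,0],0],[-0.6,[0,0,0],0],[-0.8,[0,0,0],0],[-1,[0,0,0],0],[-1,[0,0,0],0],[-1,[0,0,0],0],[-1,[0,0,0],0]]' 50; python3 go.py
```

```text
time: 5.62
ee_pos: [0.4976, -0.3162, 0.0896]
eef_rot: [0.971, 0.238, 0.0, 0.001]
ft_force: [3.1, -4.9, -1.0]
width: 0.0175
t 5.62 p [ 0.4976 -0.3162  0.0896] yaw_y -62.52 F [ 3.1 -4.9 -1. ] w 0.0175 j [-0.23  0.51  0.93  1.75 -0.45  1.11 -0.25]
```

```bash
python3 -m crank '[[-1,[0,0,3],0],[-1,[0,0,6],0],[-1,[0,0,9],0],[-1,[0,0,11],0],[-1,[0,0,13],0],[-1,[0,0,14],0],[-1,[0,0,14.5],0],[-1,[0,0,14.5],0]]'; python3 go.py
```

```text
time: 6.28
ee_pos: [0.4977, -0.3163, 0.0762]
eef_rot: [0.971, 0.237, 0.001, 0.001]
ft_force: [-1.3, -0.5, 10.9]
width: 0.0177
t 6.28 p [ 0.4977 -0.3163  0.0762] yaw_y -62.53 F [-1.3 -0.5 10.9] w 0.0177 j [-0.22  0.52  0.91  1.76 -0.47  1.09 -0.24]
```

```bash
python3 -m crank '[[-1,[0,0,0.7],0],[-1,[0,0,1.5],0],[-1,[0,0,1.5],0]]'; python3 go.py;python3 go.py
```

```text
time: 6.53
ee_pos: [0.4977, -0.3163, 0.0754]
eef_rot: [0.971, 0.237, 0.001, 0.0]
ft_force: [-4.8, 2.1, 19.0]
width: 0.0179
t 6.53 p [ 0.4977 -0.3163  0.0754] yaw_y -62.53 F [-4.8  2.1 19. ] w 0.0179 j [-0.22  0.53  0.91  1.76 -0.47  1.08 -0.24]
t 6.53 p [ 0.4977 -0.3163  0.0754] yaw_y -62.53 F [-4.8  2.1 19. ] w 0.0179 j [-0.22  0.53  0.91  1.76 -0.47  1.08 -0.24]
```

The force of 19 N shows the knob is on its bottom stop. I turn it a little first and check.

```bash
python3 -m crank '[[-1,[0,0,0],3],[-1,[0,0,0],7],[-1,[0,0,0],12],[-1,[0,0,0],16],[-1,[0,0,0],20],[-1,[0,0,0],20]]'
python3 - <<'E'
from bench import r
s=r.read_state();print(s["torque"],s["ft_force"])
E
python3 go.py
```

```text
time: 7.03
ee_pos: [0.4979, -0.3168, 0.0754]
eef_rot: [0.998, 0.063, 0.001, 0.001]
ft_force: [-2.8, -0.3, 18.2]
width: 0.0178
[ 0.13901335  0.84812427 -0.04256636] [-2.8143864  -0.28708639 18.17550659]
t 7.03 p [ 0.4979 -0.3168  0.0754] yaw_y -82.8 F [-2.8 -0.3 18.2] w 0.0178 j [-0.27  0.56  0.99  1.76 -0.53  1.1  -0.55]
```

```bash
python3 -m crank '[[-1,[0,0,0],5],[-1,[0,0,0],10],[-1,[0,0,0],15],[-1,[0,0,0],20],[-1,[0,0,0],25],[-1,[0,0,0],30],[-1,[0,0,0],35],[-1,[0,0,0],39],[-1,[0,0,0],43],[-1,[0,0,0],46],[-1,[0,0,0],47.5],[-1,[0,0,0],47.5]]'
python3 - <<'E'
from bench import r
s=r.read_state();print(s["torque"],s["ft_force"])
E
python3 go.py
```

```text
time: 8.03
ee_pos: [0.4976, -0.3179, 0.0755]
eef_rot: [0.939, -0.344, 0.002, 0.001]
ft_force: [-2.1, -4.4, 15.1]
width: 0.0174
[-0.81915886  0.60426891 -0.08693882] [-2.11329048 -4.44284309 15.07565212]
t 8.03 p [ 0.4976 -0.3179  0.0755] yaw_y -130.19 F [-2.1 -4.4 15.1] w 0.0174 j [-0.37  0.68  1.17  1.77 -0.68  1.16 -1.26]
```

```bash
python3 -m crank '[[-1,[0,0,0],1],[-1,[0,0,0],2],[-1,[0,0,0],2]]'
python3 - <<'E'
from bench import r
s=r.read_state();print(s["torque"],s["ft_force"])
E
python3 go.py
```

```text
time: 8.28
ee_pos: [0.4976, -0.318, 0.0755]
eef_rot: [0.933, -0.359, 0.002, 0.001]
ft_force: [-1.7, -4.5, 15.0]
width: 0.0179
[-0.88086038  0.65918644  0.23507752] [-1.68557556 -4.49827773 15.02148287]
t 8.28 p [ 0.4976 -0.318   0.0755] yaw_y -132.12 F [-1.7 -4.5 15. ] w 0.0179 j [-0.37  0.69  1.18  1.77 -0.69  1.16 -1.29]
```

The torque rose by 0.3 N·m at 69.6°, so the knob is on its end stop. I let it come up and then release.

```bash
python3 -m crank '[[-1,[0,0,-3],-0.5],[-1,[0,0,-6],-0.5],[-1,[0,0,-9],-0.5],[-1,[0,0,-12],-0.5],[-1,[0,0,-15],-0.5],[-1,[0,0,-15],-0.5],[-0.5,[0,0,-15],-0.5],[0,[0,0,-15],-0.5],[0.2,[0,0,-15],-0.5],[0.2,[0,0,-15],-0.5],[0.2,[0,0,-15],-0.5]]';python3 go.py
```

```text
time: 9.2
ee_pos: [0.4972, -0.315, 0.0883]
eef_rot: [0.935, -0.354, -0.0, -0.0]
ft_force: [0.1, -0.3, -0.8]
width: 0.0409
t 9.2 p [ 0.4972 -0.315   0.0883] yaw_y -131.48 F [ 0.1 -0.3 -0.8] w 0.0409 j [-0.38  0.67  1.19  1.76 -0.67  1.19 -1.29]
```

```bash
python3 -m crank '[[0.2,[0,0,-15],0],[0.2,[0,0,-40],0],[0.2,[0,0,-75],0],[0.2,[0,0,-115],0],[0.2,[0,0,-155],0],[0.2,[0,0,-190],0],[0.2,[0,0,-200],0]]';python3 go.py .582 -.002 .29 -87
python3 - <<'E'
from bench import r
from h import *
W=cal(r,"wrist"); cv2.imwrite("pics/w4.png",W[3][:,:,::-1])
for n in("scene","top"):
  W=cal(r,n)
  print(proj(W,[.497,-.316,.1]))
  y,x,h,w=(245,200,75,100) if n=="scene" else (215,390,90,90)
  cv2.imwrite(f"pics/{n}4.png",cv2.resize(W[3][y:y+h,x:x+w,::-1],None,fx=5,fy=5))
E
```

```text
time: 9.78
ee_pos: [0.4975, -0.3172, 0.295]
eef_rot: [0.935, -0.355, 0.003, 0.0]
ft_force: [-0.8, -0.5, -0.0]
width: 0.0522
t 9.78 p [ 0.4975 -0.3172  0.295 ] yaw_y -131.57 F [-0.8 -0.5 -0. ] w 0.0522 j [-0.45  0.45  1.3   1.49 -0.44  1.51 -1.45]
shift [-146.  -291.8    4.5] turn -44.57 tilt z [ 0.006 -0.003 -1.   ]
[[246.47941417 269.84373803]]
[[435.54280947 264.85561628]]
```

View pics/w4.png

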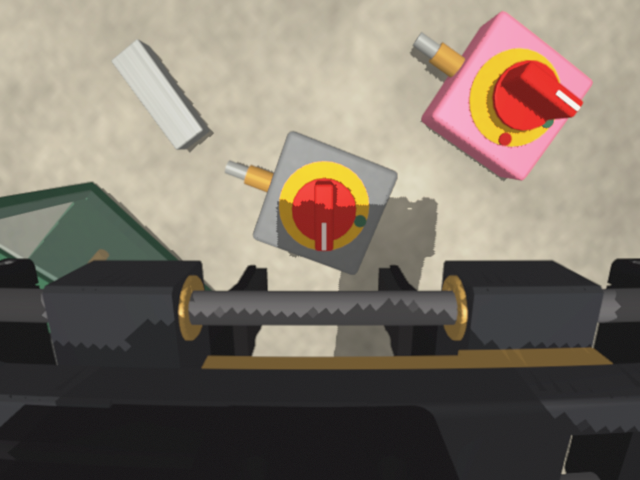

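View pics/scene4.png

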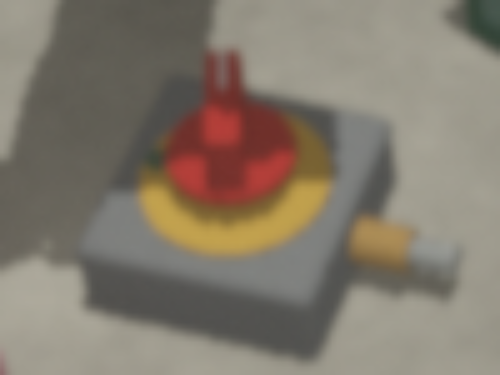

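Run:
```python
from h import *
import pickle
T,S=pickle.load(open("cams.pkl","rb"))
a=np.radians(27.5-68.75); d=np.array([np.cos(a),np.sin(a)])
for z in(.123,.109):
  print(z,[np.round((proj(S,[.497+s*.032*d[0],-.316+s*.032*d[1],z])[0]-[200,245])*5+2,0) for s in(-1,1)])
```

```text
0.123 [array([230.,  50.]), array([229., 144.])]
0.109 [array([233.,  68.]), array([232., 162.])]
```

The knob is at the red mark with its bar top back at 123 mm: the bar's ends are at crop rows 52 and 145 against the predicted 50 and 144. Next I go to a view point just short of the port.

```bash
python3 -m crank '[[0.2,[-18,-24,0],-5],[0.2,[-38,-49,0],-10],[0.2,[-58,-75,0],-15],[0.2,[-78,-101,0],-20],[0.2,[-98,-128,0],-26],[0.2,[-118,-154,0],-32],[0.2,[-138,-180,0],-38],[0.2,[-158,-206,0],-42],[0.2,[-176,-232,0],-44.5],[0.2,[-188,-246,0],-44.5],[0.2,[-192,-250.6,0],-44.5],[0.2,[-192,-250.6,0],-44.5]]'; python3 -m crank '[[0.2,[0,0,0],0],[0.2,[0,0,0],0]]'
python3 go.py .582 -.002 .29 -87
python3 - <<'E'
from bench import r
from h import *
import pickle
W=cal(r,"wrist"); pickle.dump(W,open("w5.pkl","wb")); cv2.imwrite("pics/w5.png",W[3][:,:,::-1])
print(proj(W,[.582,-.003,.17]),proj(W,[.584,.001,.175]))
E
```

```text
time: 10.93
ee_pos: [0.5188, 0.0014, 0.2874]
eef_rot: [1.0, 0.028, -0.001, 0.0]
ft_force: [-0.1, -0.4, -0.4]
width: 0.0518
time: 11.1
ee_pos: [0.5191, -0.0023, 0.2882]
eef_rot: [1.0, 0.025, -0.0, 0.0]
ft_force: [-0.0, -1.1, 0.1]
width: 0.052
t 11.1 p [ 0.5191 -0.0023  0.2882] yaw_y -87.15 F [-0.  -1.1  0.1] w 0.052 j [-1.21  0.09  1.21  1.68 -0.08  1.43 -1.51]
shift [62.8  2.9 -1.9] turn -0.15 tilt z [-7.e-04 -4.e-04 -1.e+00]
[[327.55387183 147.81170044]] [[322.33399619 144.84239972]]
```

View pics/w5.png

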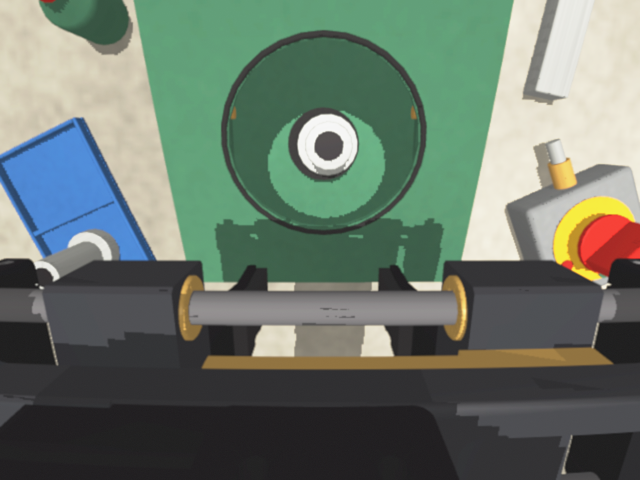

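Run:
```python
import cv2
t=cv2.imread("pics/w5.png")
cv2.imwrite("pics/w5c.png",cv2.resize(t[95:195,280:380],None,fx=6,fy=6,interpolation=cv2.INTER_CUBIC))
cv2.imwrite("pics/w5p.png",cv2.resize(t[20:245,210:440],None,fx=2.5,fy=2.5,interpolation=cv2.INTER_CUBIC))
```

```text
(no output)
```

View pics/w5c.png

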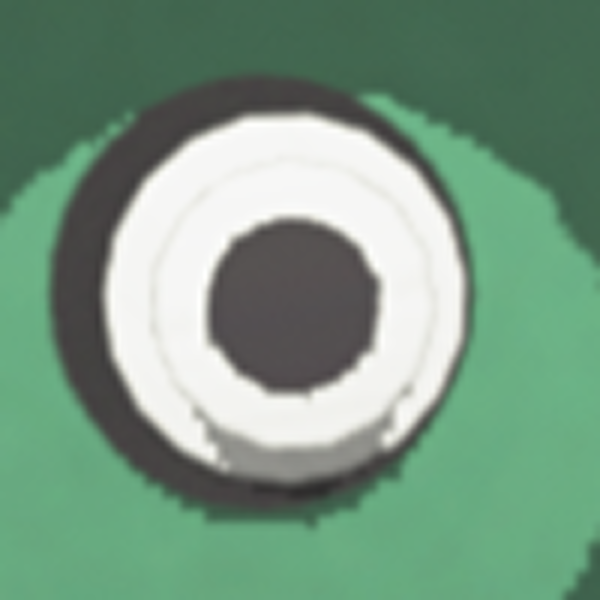

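View pics/w5p.png

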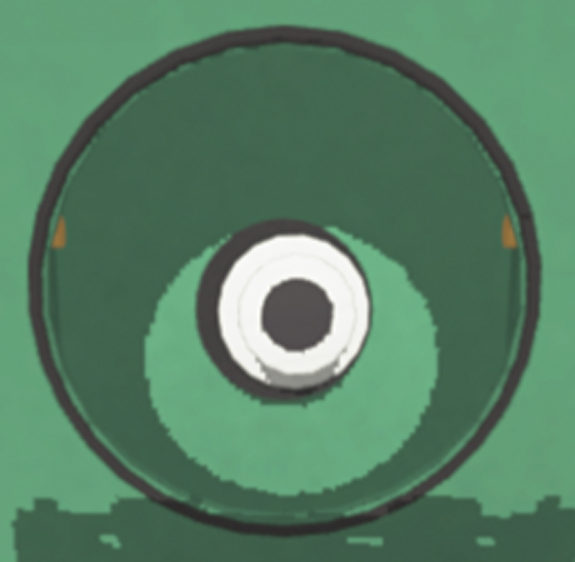

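Run:
```python
from h import *
import pickle
W=pickle.load(open("w5.pkl","rb"));T,S=pickle.load(open("cams.pkl","rb"))
u=lambda *q:un(q,(280,95),6); v=lambda *q:un(q,(210,20),2.5)
print("bore",atz(W,u(293,305),.17),"flange",atz(W,u(287,297),.09),"ped",atz(W,u(261,295),.07))
print("tri",tri([(W,u(293,305)),(T,un((262,255),(240,165),4)),(S,un((338,197),(285,165),5))]))
print("port",tri([(W,v(284,280)),(T,un((254,252),(240,165),4))]),atz(W,v(284,280),.175))
for q in [(30,280),(538,275)]: print("rim",atz(W,v(*q),.175))
```

```text
bore [ 0.58377784 -0.00355208  0.17      ] flange [ 0.5845051 -0.0038595  0.09     ] ped [5.84567994e-01 2.56997559e-04 7.00000000e-02]
tri (array([ 0.58267498, -0.00390148,  0.1720209 ]), [np.float64(1.2), np.float64(1.2), np.float64(2.2)])
port (array([0.59264473, 0.00303058, 0.11311551]), [np.float64(3.4), np.float64(3.4)]) [0.59336309 0.00075333 0.175     ]
rim [0.59006213 0.07478611 0.175     ]
rim [ 0.59871051 -0.07313137  0.175     ]
```

The sleeve axis is at (0.583, -0.004) with its top at 170–172 mm, and the port is centred about 4 mm to its left. At a half-open grip the fingers have about 25 mm of clearance to the rim. I centre above the sleeve and descend in stages.

```bash
python3 go.py .5835 -.0038 .20 -87; python3 -m crank '[[0.2,[20,1,0],0],[0.2,[45,3,0],0],[0.2,[60,4,0],0],[0.2,[64,5,20],0],[0.2,[64,5,50],0],[0.2,[64,5,75],0],[0.2,[64,5,88],0],[0.2,[64,5,88],0],[0.2,[64,5,88],0]]'; python3 go.py .5835 -.0038 .13 -87
```

```text
t 11.15 p [ 0.5192 -0.0023  0.2883] yaw_y -87.16 F [ 0.1 -0.1 -0.1] w 0.0521 j [-1.21  0.09  1.21  1.68 -0.08  1.43 -1.51]
shift [64.2  4.7 88.3] turn -0.16 tilt z [-4.e-04 -2.e-04 -1.e+00]
time: 11.9
ee_pos: [0.5836, -0.0029, 0.2011]
eef_rot: [1.0, 0.026, -0.0, 0.0]
ft_force: [0.6, -0.4, 0.7]
width: 0.0526
t 11.9 p [ 0.5836 -0.0029  0.2011] yaw_y -87.07 F [ 0.6 -0.4  0.7] w 0.0526 j [-0.93  0.42  1.11  1.65 -0.39  1.32 -1.28]
shift [-0.2  0.9 71.1] turn -0.07 tilt z [-1.e-04 -3.e-04 -1.e+00]
```

```bash
python3 -m crank '[[0.2,[0,0.5,15],0],[0.2,[0,0.5,30],0],[0.2,[0,0.5,45],0],[0.2,[0,0.5,57],0],[0.2,[0,0.5,66],0],[0.2,[0,0.5,71],0],[0.2,[0,0.5,71],0],[0.2,[0,0.5,71],0]]'; python3 go.py .5835 -.0038 .13 -87
python3 - <<'E'
from bench import r
from h import *
W=cal(r,"wrist"); cv2.imwrite("pics/w6.png",W[3][:,:,::-1])
W=cal(r,"scene"); cv2.imwrite("pics/s6.png",cv2.resize(W[3][120:290,270:430,::-1],None,fx=3.5,fy=3.5))
E
```

```text
time: 12.57
ee_pos: [0.584, -0.0027, 0.1301]
eef_rot: [1.0, 0.026, 0.0, -0.0]
ft_force: [0.2, -0.4, -0.2]
width: 0.0524
t 12.57 p [ 0.584  -0.0027  0.1301] yaw_y -87.01 F [ 0.2 -0.4 -0.2] w 0.0524 j [-0.89  0.49  1.05  1.73 -0.45  1.19 -1.23]
shift [-0.5  1.   0.1] turn -0.01 tilt z [ 6.e-04  0.e+00 -1.e+00]
```

View pics/w6.png

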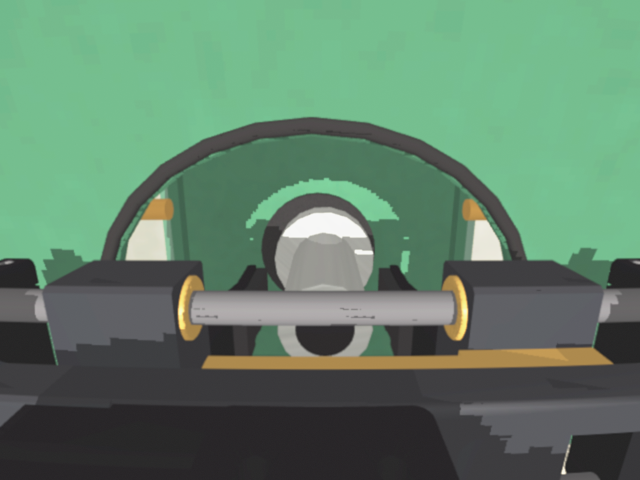

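View pics/s6.png

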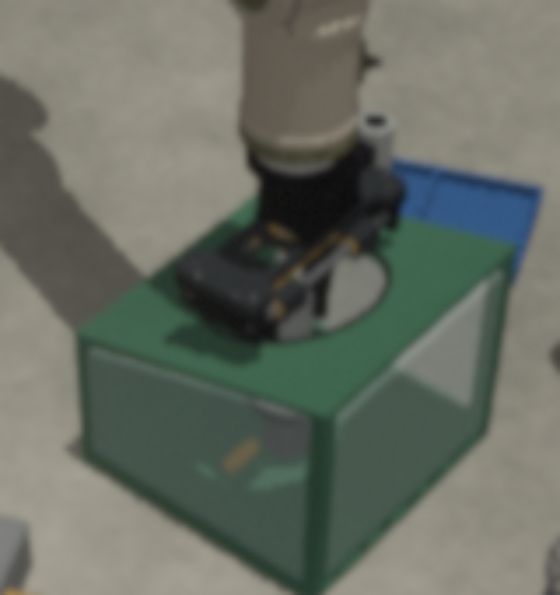

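The neck (column ~325) is between the jaws (~260 and ~388), and nothing touches. I grip.

```bash
python3 -m crank '[[0,[0,0.5,0],0],[-0.15,[0,0.5,0],0],[-0.3,[0,0.5,0],0],[-0.5,[0,0.5,0],0],[-0.5,[0,0.5,0],0],[-1,[0,0.5,0],0],[-1,[0,0.5,0],0],[-1,[0,0.5,0],0]]' 50; python3 go.py
```

```text
time: 13.33
ee_pos: [0.5838, -0.0034, 0.1297]
eef_rot: [1.0, 0.026, 0.0, 0.0]
ft_force: [-0.6, -2.1, 1.8]
width: 0.035
t 13.33 p [ 0.5838 -0.0034  0.1297] yaw_y -87.02 F [-0.6 -2.1  1.8] w 0.035 j [-0.88  0.49  1.05  1.73 -0.45  1.19 -1.23]
```

```bash
python3 -m crank '[[-1,[0,0,-4],0],[-1,[0,0,-10],0],[-1,[0,0,-18],0],[-1,[0,0,-28],0],[-1,[0,0,-38],0],[-1,[0,0,-45],0],[-1,[0,0,-45],0],[-1,[0,0,-45],0]]'; python3 go.py
python3 - <<'E'
from bench import r
from h import *
W=cal(r,"wrist"); cv2.imwrite("pics/w7.png",W[3][:,:,::-1])
E
```

```text
time: 14.0
ee_pos: [0.5839, -0.003, 0.175]
eef_rot: [1.0, 0.026, 0.0, -0.0]
ft_force: [0.0, 0.6, -7.0]
width: 0.0351
t 14.0 p [ 0.5839 -0.003   0.175 ] yaw_y -86.99 F [ 0.   0.6 -7. ] w 0.0351 j [-0.92  0.44  1.09  1.68 -0.41  1.27 -1.26]
```

View pics/w7.png

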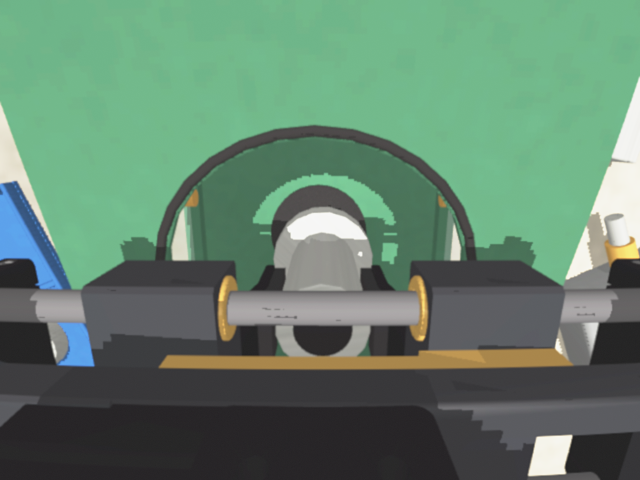

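The sleeve is held (7 N) and hangs upright, with its foot 60 mm below the TCP. I lift it clear through the port.

```bash
python3 -m crank '[[-1,[0,0,-8],0],[-1,[0,0,-20],0],[-1,[0,0,-36],0],[-1,[0,0,-54],0],[-1,[0,0,-72],0],[-1,[0,0,-90],0],[-1,[0,0,-108],0],[-1,[0,0,-122],0],[-1,[0,0,-132],0],[-1,[0,0,-138],0],[-1,[0,0,-140],0],[-1,[0,0,-140],0]]'; python3 go.py .529 .327 .315 -60
```

```text
time: 15.05
ee_pos: [0.5836, -0.0032, 0.3146]
eef_rot: [1.0, 0.026, 0.0, -0.0]
ft_force: [-0.3, -0.8, -6.5]
width: 0.0351
t 15.05 p [ 0.5836 -0.0032  0.3146] yaw_y -87.01 F [-0.3 -0.8 -6.5] w 0.0351 j [-0.96  0.35  1.16  1.47 -0.32  1.53 -1.32]
shift [ -37.3 -332.6   -0.4] turn -27.01 tilt z [-0.e+00  1.e-04 -1.e+00]
```

```bash
python3 -m crank '[[-1,[-1,-8,0],0],[-1,[-3,-24,0],-3],[-1,[-6,-50,0],-6],[-1,[-9,-80,0],-9],[-1,[-12,-110,0],-12],[-1,[-16,-140,0],-15],[-1,[-19,-170,0],-18],[-1,[-23,-200,0],-21],[-1,[-26,-230,0],-24],[-1,[-29,-258,0],-27],[-1,[-32,-283,0],-27],[-1,[-34,-303,0],-27]]'; python3 go.py .529 .327 .315 -60;  python3 -m crank '[[-1,[5,-10,0],0],[-1,[10,-22,0],0],[-1,[10,-28,0],0],[-1,[10,-28,0],0],[-1,[10,-28,0],0]]'; python3 go.py .529 .327 .15 -60
```

```text
time: 16.05
ee_pos: [0.5326, 0.3014, 0.3138]
eef_rot: [0.965, 0.261, -0.001, -0.0]
ft_force: [-0.3, -0.2, -7.4]
width: 0.0354
t 16.05 p [0.5326 0.3014 0.3138] yaw_y -59.76 F [-0.3 -0.2 -7.4] w 0.0354 j [-1.31  0.38  0.99  1.39 -0.32  1.54 -1.39]
shift [  9.7 -23.9  -1.2] turn 0.24 tilt z [-0.001 -0.    -1.   ]
time: 16.47
ee_pos: [0.5289, 0.3259, 0.3146]
eef_rot: [0.966, 0.258, 0.0, 0.0]
ft_force: [-0.1, 0.2, -5.1]
width: 0.0351
t 16.47 p [0.5289 0.3259 0.3146] yaw_y -60.06 F [-0.1  0.2 -5.1] w 0.0351 j [-1.32  0.41  0.98  1.36 -0.34  1.55 -1.42]
shift [  0.7  -0.9 164.6] turn -0.06 tilt z [ 2.e-04 -6.e-04 -1.e+00]
```

Now I lower to TCP 0.15, which puts the foot at 90 mm, and look.

```bash
python3 -m crank '[[-1,[0,0,12],0],[-1,[0,-1,30],0],[-1,[0,-1,52],0],[-1,[0,-1,75],0],[-1,[0,-1,98],0],[-1,[0,-1,120],0],[-1,[0,-1,140],0],[-1,[0,-1,154],0],[-1,[0,-1,163],0],[-1,[0,-1,165],0],[-1,[0,-1,165],0]]'; python3 go.py .529 .327 .075 -60
python3 - <<'E'
from bench import r
from h import *
W=cal(r,"wrist"); cv2.imwrite("pics/w8.png",W[3][:,:,::-1])
W=cal(r,"scene"); cv2.imwrite("pics/s8.png",cv2.resize(W[3][90:230,320:480,::-1],None,fx=4,fy=4))
W=cal(r,"top"); cv2.imwrite("pics/t8.png",cv2.resize(W[3][200:340,100:260,::-1],None,fx=4,fy=4))
E
```

```text
time: 17.38
ee_pos: [0.5282, 0.3275, 0.1495]
eef_rot: [0.966, 0.259, -0.0, 0.0]
ft_force: [0.1, -0.2, -6.0]
width: 0.0354
t 17.38 p [0.5282 0.3275 0.1495] yaw_y -60.03 F [ 0.1 -0.2 -6. ] w 0.0354 j [-1.31  0.5   0.91  1.6  -0.42  1.24 -1.36]
shift [ 0.5  0.8 74.5] turn -0.03 tilt z [ 0.e+00 -2.e-04 -1.e+00]
```

View pics/w8.png

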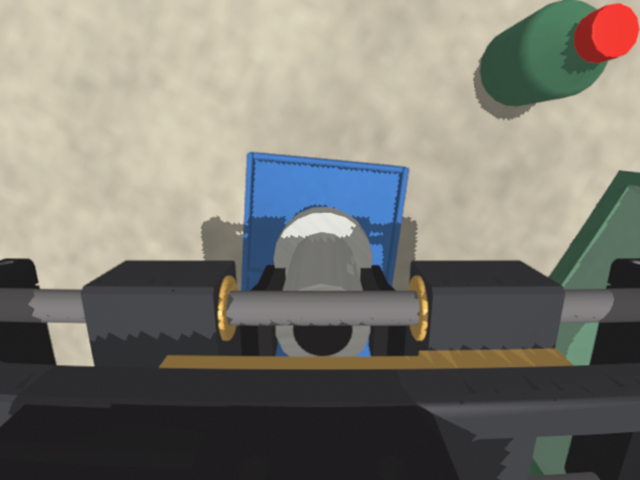

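View pics/s8.png

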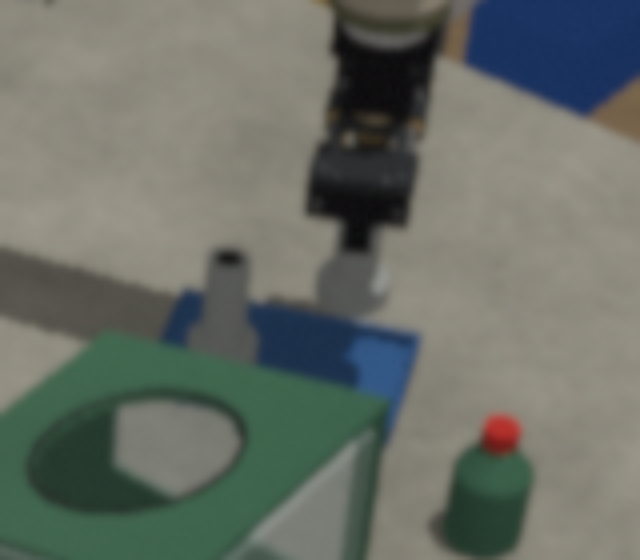

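Run:
```python
from bench import r
from h import *
W=cal(r,"wrist")
a=atz(W,(248,153),.018);b=atz(W,(407,168),.018);m=(a+b)/2
d=(a-b)[:2];print(a,b,np.linalg.norm(d)); n=np.array([d[1],-d[0]])/np.linalg.norm(d); print(n,"bay",m[:2]-n*.0525*np.sign(n[0]))
```

```text
[0.55054792 0.40845066 0.018     ] [0.60341451 0.29319258 0.018     ] 0.12680418349032171
[0.90894538 0.41691521] bay [0.52926158 0.32893357]
```

The wrist view gives the bay centre at (0.529, 0.329), which agrees with the first estimate to 2 mm. I lower close to the floor, then creep down.

```bash
python3 -m crank '[[-1,[0.5,1,10],0],[-1,[0.5,1,25],0],[-1,[0.5,1,42],0],[-1,[0.5,1,57],0],[-1,[0.5,1,68],0],[-1,[0.5,1,76],0],[-1,[0.5,1,81],0],[-1,[0.5,1,81],0],[-1,[0.5,1,81],0]]'; python3 -m crank '[[-1,[0,0,1],0],[-1,[0,0,2],0],[-1,[0,0,3],0],[-1,[0,0,3],0]]'; python3 go.py
```

```text
time: 18.33
ee_pos: [0.5293, 0.3273, 0.0689]
eef_rot: [0.966, 0.259, 0.0, -0.0]
ft_force: [-0.1, -0.5, -6.5]
width: 0.0352
time: 18.67
ee_pos: [0.529, 0.3273, 0.0656]
eef_rot: [0.966, 0.259, 0.0, -0.0]
ft_force: [-0.2, -0.1, -6.6]
width: 0.0347
t 18.67 p [0.529  0.3273 0.0656] yaw_y -60.0 F [-0.2 -0.1 -6.6] w 0.0347 j [-1.26  0.59  0.85  1.68 -0.49  1.1  -1.31]
```

```bash
python3 -m crank '[[-1,[0,0,0.5],0],[-1,[0,0,1],0],[-1,[0,0,1],0]]'; python3 -m crank '[[-1,[0,0,0.5],0],[-1,[0,0,1],0],[-1,[0,0,1],0]]'
```

```text
time: 18.92
ee_pos: [0.5291, 0.3272, 0.0648]
eef_rot: [0.966, 0.259, 0.0, -0.0]
ft_force: [-0.3, -0.2, -4.0]
width: 0.0354
time: 19.17
ee_pos: [0.5292, 0.3273, 0.0647]
eef_rot: [0.966, 0.259, 0.0, -0.0]
ft_force: [-4.6, -2.3, 7.0]
width: 0.0349
```

The force went from -6.6 to +7 N at TCP 65 mm, so the sleeve is on the floor. I release slowly.

```bash
python3 -m crank '[[-1,[0,0,-0.5],0],[-0.17,[0,0,-0.5],0],[-0.1,[0,0,-0.5],0],[0,[0,0,-0.5],0],[0.1,[0,0,-0.5],0],[0.2,[0,0,-0.5],0],[0.2,[0,0,-0.5],0],[0.2,[0,0,-0.5],0],[0.2,[0,0,-0.5],0]]'; python3 go.py
python3 - <<'E'
from bench import r
from h import *
W=cal(r,"wrist"); cv2.imwrite("pics/w9.png",W[3][:,:,::-1])
E
```

```text
time: 19.92
ee_pos: [0.529, 0.3272, 0.064]
eef_rot: [0.966, 0.259, 0.0, -0.0]
ft_force: [-0.7, 0.6, -0.3]
width: 0.0517
t 19.92 p [0.529  0.3272 0.064 ] yaw_y -60.0 F [-0.7  0.6 -0.3] w 0.0517 j [-1.26  0.59  0.85  1.68 -0.49  1.1  -1.31]
```

View pics/w9.png

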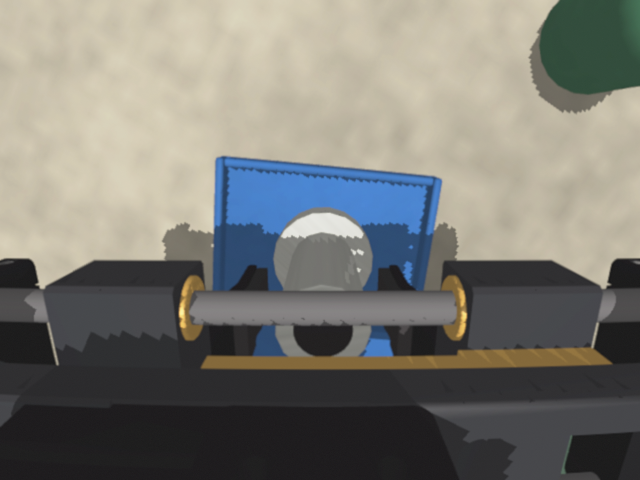

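The jaws are clear of the neck, so I retreat straight up and then back, and check.

```bash
python3 -m crank '[[0.2,[0,0,-8],0],[0.2,[0,0,-20],0],[0.2,[0,0,-40],0],[0.2,[0,0,-65],0],[0.2,[0,0,-95],0],[0.2,[0,0,-125],0],[0.2,[0,0,-155],0],[0.2,[0,0,-185],0],[0.2,[0,0,-210],0],[0.2,[0,0,-220],0],[0.2,[0,0,-220],0]]'; python3 -m crank '[[0.2,[-15,0,0],0],[0.2,[-40,0,0],0],[0.2,[-70,0,0],0],[0.2,[-90,0,0],0],[0.2,[-100,0,0],0],[0.2,[-100,0,0],0],[0.2,[-100,0,0],0]]'; python3 go.py
python3 - <<'E'
from bench import r
from h import *
for n in("wrist","scene","top"):
  W=cal(r,n); cv2.imwrite(f"pics/{n}F.png",W[3][:,:,::-1])
  print(n,proj(W,[[.529,.3275,.105],[.529,.3275,.025]]))
E
```

```text
time: 20.88
ee_pos: [0.5301, 0.3272, 0.2875]
eef_rot: [0.966, 0.259, 0.002, -0.001]
ft_force: [-0.4, 0.3, 0.0]
width: 0.0519
time: 21.47
ee_pos: [0.4417, 0.2776, 0.2836]
eef_rot: [0.966, 0.259, -0.0, -0.001]
ft_force: [0.5, 1.1, -0.3]
width: 0.052
t 21.47 p [0.4417 0.2776 0.2836] yaw_y -59.92 F [ 0.5  1.1 -0.3] w 0.052 j [-1.62  0.08  1.04  1.68 -0.07  1.42 -1.61]
wrist [[323.29324261 103.42891905]
 [323.23247121 111.05645847]]
scene [[408.81665308 160.39213737]
 [406.26024473 180.26446532]]
top [[171.67063312 254.21610291]
 [180.7018675  255.41914313]]
```

View pics/wristF.png

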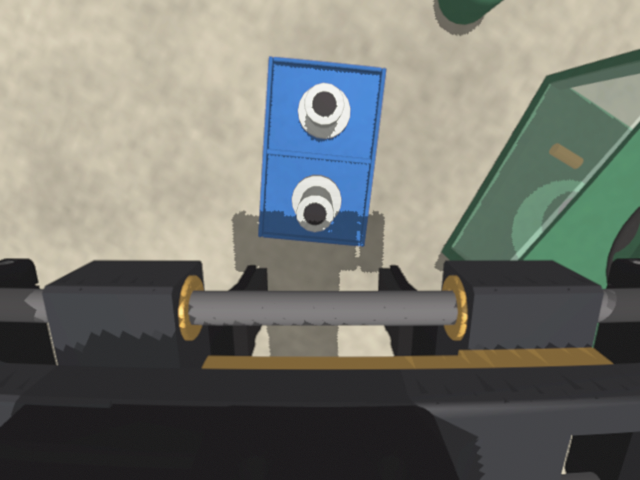

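View pics/sceneF.png

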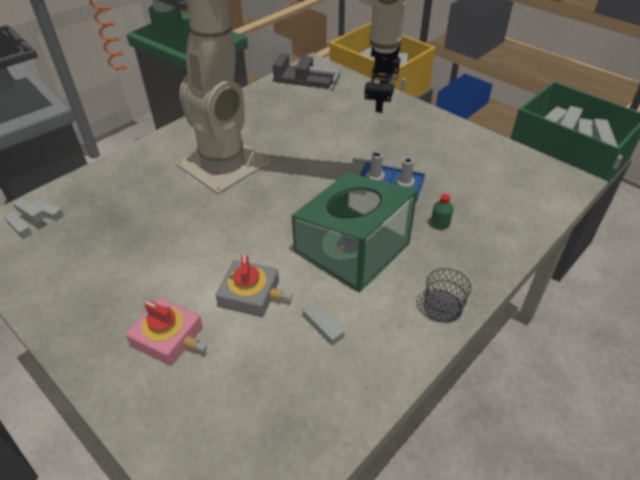

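View pics/topF.png

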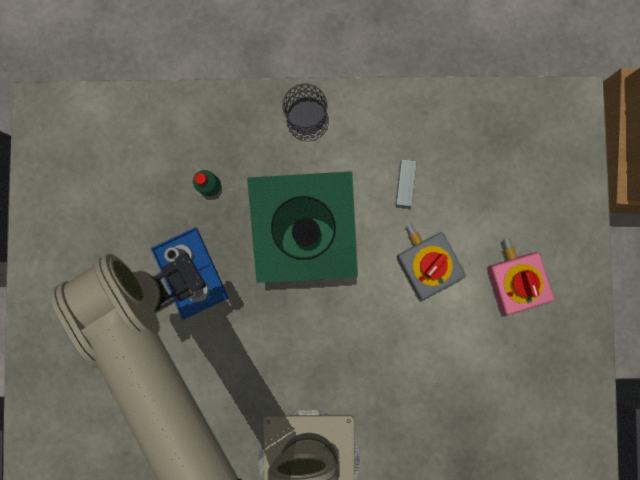

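The sleeve stands upright in the bay: its bore is at wrist (324,103) where (323,103) was predicted, and scene (408,161) against (409,160). The pedestal is empty (top 307,233). The twin, can and bar are where they were, and the knob points at the red mark. I hand in.

Run:
```python
from bench import r
print(r.close_job()); s=r.read_state(); print(s["time"],s["ft_force"])
```

```text
the job is handed in; nothing more can be done
None
the job is handed in; nothing more can be done
```

I shut off the air, moved the steel sleeve into the empty bay of the blue tray, and handed the job in at about 21.6 s of the 61 s allowed.

- **Knob:** I gripped the grey box's red bar and pressed it about 14 mm to its bottom stop (19 N). Held down, I turned it clockwise until the torque rose at the end stop, with the tool at 69.6°, then let it up and released it. The camera check put its bar top back at 123 mm, pointing at the red mark.
- **Sleeve:** I took it by the neck through the port and lifted it out; the arm carried about 7 N. I lowered it into the bay until the floor pushed back (force went from -6.6 to +7 N) before opening the jaws.
- **Last checks:** The sleeve stands upright, with its bore within 1–2 pixels of where it should be in the wrist and scene pictures. The pedestal is empty, nothing touches the robot, and the other sleeve, oil can, steel bar and pink box look unmoved.
- **Disagreements:**
  - The camera views differed by 2–3 mm on some points.
  - A two-view height for the port's centre was useless (113 mm instead of 175 mm), so I used its rim at the stated height.
  - One approach move early on had a wrong sign in open air; I corrected it.

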